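# Set out a bracket for welding

## Task

Set out the bracket for welding: lay the drilled flat bar on the two ridges of the steel rest, centred and straight along it, put the nut flat on the bar over the hole that is nearer to the round pin, and stand the short pipe upright on the middle of the bar. Lay the bolt on the rubber pad, in its middle and lengthways. Leave the spanner and the roll of tape where they lie.

Things in the scene. Friction and masses are not known exactly. Their poses are not given: they have to be found in the camera images.
- rest: fixed steel rest for the bar: a dark base plate 50 x 216 x 5 mm, long side along its own y, lying on the bench, with two bright cross ridges centred 55 mm either side of its middle; each ridge is 44 mm long (along x), 10 mm wide and its top is 22 mm above the bench. Origin: centre of the base's underside (z = 0). The round pin stands at one end, the upright end plate at the other; which end is which varies.
- pin: fixed round upright pin at one end of the rest, 99 mm from its middle, so clear of the ends of a centred bar: 14 mm thick on a 20 mm collar, its top 40 mm above the bench. Origin: centre of its foot, 5 mm above the bench.
- end_plate: fixed upright steel plate across the other end of the rest, 99 mm from its middle: 44 mm across, 7 mm thick, its top 35 mm above the bench. Origin: centre of its foot, 5 mm above the bench. No part of the job goes here.
- pad: fixed black rubber pad lying on the bench, 64 x 130 x 6 mm, long side along its own y. Origin: centre of its underside.
- bar: loose flat steel bar, 40 x 160 x 6 mm, dark grey, length along its own y, with one drilled hole near each end, on the centre line 60 mm from the middle. Both ends are alike. Origin: centre of its underside. It starts flat on the bench.
- nut: loose steel hexagon nut, 33 mm over the corners (along its own x), 29 mm over the flats (across its own y; the other flats are at 60 degree steps), 16 mm high, lying flat. Origin: centre of its underside.
- pipe: loose short piece of dark steel pipe standing on end, 42 mm outside diameter, 75 mm high, about 0.35 kg. Origin: centre of its foot.
- bolt: loose steel hexagon bolt lying down, 98 mm long along its own y, shank 19 mm thick, head (33 x 29 mm, 14 mm thick) at the +y end; the shank's axis lies 10 to 14 mm above its support. Origin: middle of its length, at the level of its support.
- tape_roll: bystander, loose: black roll of insulating tape lying flat, 68 mm diameter, 19 mm high. Origin: centre of its underside. Leave it alone.
- spanner: bystander, loose: combination spanner lying flat, 27 x 130 x 5 mm, length along its own y. Origin: centre of its underside. Leave it alone.
Not all that is in view belongs to the job. What is shaped like the nut but green is not meant.

How it is judged:
At the end, for the whole second after the job is handed in: Bar level on both ridges, within 10 mm across, 12 mm along, 0.12 rad. Nut flat on the bar within 10 mm each way of the hole nearer the pin. Pipe upright on the bar within 10 mm of its middle. Bolt on the pad within 15 mm and 0.2 rad, either way round. All at rest; spanner and tape moved under 20 mm (x of bar in the frame of rest between -0.01 and 0.01 m and y of bar in the frame of rest between -0.012 and 0.012 m and z of bar in the frame of rest between 0.018 and 0.026 m and angle between the y axis of bar and the y axis of rest, either way round below 0.12 rad and angle between bar's own z axis and vertical below 0.06 rad and x of nut in the frame of bar between -0.01 and 0.01 m and (y of nut in the frame of bar between 0.05 and 0.07 m or y of nut in the frame of bar between -0.07 and -0.05 m) and z of nut in the frame of bar between 0.002 and 0.01 m and horizontal distance between nut and pin below 0.08 m and angle between nut's own z axis and vertical below 0.1 rad and horizontal distance between pipe and bar below 0.01 m and angle between pipe's own z axis and vertical below 0.08 rad and z of pipe in the frame of bar between 0.002 and 0.01 m and horizontal distance between bolt and pad below 0.015 m and angle between the y axis of bolt and the y axis of pad, either way round below 0.2 rad and z of bolt in the frame of pad between 0 and 0.012 m and linear speed of each of bar, nut, pipe, bolt below 0.02 m/s); the robot touches nothing.
It fails at once if the tape roll is shifted by more than 20 mm (distance of tape_roll from where it was at the start of the episode above 0.02 m).
It fails at once if the spanner is shifted by more than 20 mm (distance of spanner from where it was at the start of the episode above 0.02 m).
It also fails if it takes over 109 s, if anything falls off the work surface, if the arm or the gripper's body presses on something with over 40 N, if the wrist force passes 120 N, or if a joint passes its speed limit or range.

## Robot

A 6-joint arm with a two-finger parallel gripper is mounted at the origin on a cart in front of the work surface, level with it; the furniture and walls round the work are solid. World frame = base frame: x ahead of the robot, y to its left, z up, the work surface at z = 0. Lengths are in m, angles in rad, forces in N, time in s.
With the tool pointing down it reaches from about 0.425 to 0.95 m from the base axis. Payload 3.5 kg.
Tool frame: the origin (TCP) lies at the very end of the fingers, on their centre line; the grasp point (between the pads) lies 19 mm behind it; z points along the fingers, y is the line along which they close (so a half turn about z gives the same grasp; the last joint's range is limited). The gripper opens to 85 mm and grips with 20 to 120 N. Pads are 22 mm wide; open, the fingers measure 114 mm over their backs; the gripper's body (76 mm by 85 mm) begins 54 mm behind the grasp point. The pads swing forward as they close: fully open they stand 13 mm farther back than shut.
Start: joints at [-1.393, 0.286, 1.577, -0, 1.279, -0.15], TCP at [0.217, -0.639, 0.231] pointing down, gripper open.
Joint ranges: [-2.77, 2.77], [-0.9, 2.22], [0.21, 2.48], [-1.53, 4.67], [0.24, 2.81], [-2.84, 2.84]. Speed limits (rad/s): [2.79, 2.79, 3.14, 3.14, 3.14, 3.14].

## Interface

Orientations are given as a unit quaternion [x, y, z, w].
In Python, from plant import ctrl gives the robot as it stands.
- The arm moves only by the tool carry_out, never from a script. Its argument "deltas" is one flat list of numbers, 6 for each row, row after row: the shift along the tool's x, y, z in m, then the turn, a rotation vector about the tool's x, y, z in rad. A call has 1 to 5 rows; each row is the pose to reach, as a shift and turn from the pose commanded when the call began, along the tool's axes at that moment; what a row does not reach only later rows make up. A row lasts 1/8 s, in which the tool goes at most 62.5 mm and 10.7 degrees, less where a joint would pass 70% of its speed; a pose out of reach is approached as far as the arm can. A call with a gripper value outside its range is refused whole. "grip" is the opening in per cent of the stroke, from 0 (shut) to 100 (fully open), set as the call begins (left out, the last holds). The fingers move at their own pace and stop on an object; "grip_force" is the grip in N (left out, the last holds). Time passes only in rows, so rows that repeat a pose let the fingers close. It gives the time, the measured TCP pose, the force, the opening and the grip force at its end, in the units of the state.
- ctrl.get_state(): the state, without advancing time (a new reading comes with each control period).
- ctrl.read_camera(name): name is "scene" or "top" or "wrist"; returns (picture, depth): 420x560x3 uint8, red, green, blue; 420x560 float32, m along the optical axis (not along the pixel's ray), 0 where there is no reading.
- ctrl.camera_model(name): a dict with "intrinsics" (3x3 intrinsics, pixels), "extrinsics" (4x4, takes a point from world to camera coordinates); the wrist camera has in their place "hand_eye" (4x4, takes a point from camera to tool coordinates, whose origin is the TCP and whose axes are the flange's). Camera axes: x right, y down, z forward; pixel columns grow to the right and rows downward; lengths in m; the calibration is good to about 2 mm. A picture is of the moment at which its call begins: read the wrist's pose just before it. camera_model takes no time and is no camera call.
- ctrl.sign_off(): hands the job in; it is judged then, once.
Trained networks look in the newest picture that a camera, given by its name, has taken for a name from the list of things; names that differ only in an ending like _2 or _b are one class to them, and where a whole thing is asked for, a point or a joint stands for the part that bears it (a point fixed in the world has none). Each returns a list of dicts, best first, with "score" (0 to 1); they miss things now and then, are a little off and sometimes report something else, mostly with a low value. They report only what shows in the picture. A call takes as long as a camera call. They do not tell look-alikes from the thing itself.
- ctrl.find_in(camera, query): "uv" ([column, row] in pixels, amid what is visible of it).
The state is a dict: "time": time; "qpos": joint angles; "dq": joint speeds; "joint_efforts": joint torques, N m; "eef_pos": TCP position; "tcp_rot": TCP orientation; "contact_force": force on the tool from outside, world axes, zero at the start; "wrist_torque": the same for the moment, N m; "opening": opening from 0.0 (shut) to 1.0 (fully open); "finger_force": force on a finger pad.
Only numpy, scipy, OpenCV 4.12 (cv2) and the standard library are available. Lean on these libraries where they do the work, as an engineer would, in place of code of your own. Each camera call takes 0.05 s, during which the arm holds its last target. There are 200 camera calls.

## Working session

There is one attempt and no reset: what is moved stays moved. The work goes in short steps, Python scripts to look and compute and a tool call to move; the robot and the scene stay as the last step left them, time stands still between calls to the robot, and variables do not carry over. Pictures are saved under pics/ and viewed, at most 14 in all, crops included, and the job is handed in when it is done.

Besides the shell and the picture viewer there is one more tool, called after "Request:" as name(argument=value, ...) on one line, values as JSON. carry_out: Moves the arm, as the interface text tells. Its arguments: {"type":"object","properties":{"deltas":{"type":"array"},"grip":{"type":"number"},"grip_force":{"type":"number"}},"required":["deltas"]}

```bash
ls; mkdir -p pics
python3 - <<'E'
from plant import ctrl
import cv2,numpy as np
for c in ("top","scene"):
    im,d=ctrl.read_camera(c)
    cv2.imwrite(f"pics/{c}0.png",im[:,:,::-1]); np.save(f"{c}0.npy",d)
    m=ctrl.camera_model(c); print(c,np.round(m["intrinsics"],1).tolist(),np.round(m["extrinsics"],3).tolist())
    for q in ["rest","pin","end_plate","pad","bar","nut","pipe","bolt","tape_roll","spanner"]:
        print(q,[(np.round(r["uv"]).tolist(),round(r["score"],2)) for r in ctrl.find_in(c,q)][:3])
print(ctrl.get_state())
E
```

```text
pics
top [[544.7, 0.0, 279.0], [0.0, 544.7, 203.8], [0.0, 0.0, 1.0]] [[0.02, -1.0, -0.004, 0.2], [-0.983, -0.019, -0.185, 0.537], [0.185, 0.008, -0.983, 1.161], [0.0, 0.0, 0.0, 1.0]]
rest [([216.0, 245.0], 0.96)]
pin []
end_plate [([222.0, 198.0], 0.45)]
pad []
bar [([285.0, 244.0], 0.59)]
nut [([175.0, 217.0], 0.46)]
pipe [([368.0, 187.0], 0.76)]
bolt []
tape_roll [([374.0, 165.0], 0.57)]
spanner [([384.0, 130.0], 0.73)]
scene [[382.6, 0.0, 282.8], [0.0, 382.6, 204.9], [0.0, 0.0, 1.0]] [[-0.595, -0.804, 0.023, 0.455], [-0.403, 0.273, -0.874, 0.197], [0.696, -0.529, -0.486, 0.67], [0.0, 0.0, 0.0, 1.0]]
rest [([244.0, 258.0], 0.59)]
pin [([263.0, 282.0], 0.59)]
end_plate [([224.0, 228.0], 0.75)]
pad [([288.0, 202.0], 0.85)]
bar [([300.0, 234.0], 0.92)]
nut [([183.0, 261.0], 0.76), ([144.0, 263.0], 0.61), ([206.0, 276.0], 0.49)]
pipe [([327.0, 178.0], 0.83), ([260.0, 279.0], 0.73)]
bolt [([339.0, 168.0], 0.6)]
tape_roll [([305.0, 177.0], 0.73), ([322.0, 178.0], 0.7)]
spanner [([184.0, 259.0], 0.58)]
{'time': 1.1, 'qpos': array([-1.39296578e+00,  2.86305324e-01,  1.57670567e+00, -3.59316821e-05,
        1.27861683e+00, -1.50017389e-01]), 'dq': array([ 2.62201967e-03, -3.10009155e-04, -6.89775734e-04, -1.25172978e-03,
        4.79975414e-04, -4.71200639e-05]), 'joint_efforts': array([ 6.36315399e-04, -4.05971503e+01, -2.92941213e+01, -1.88355962e-04,
        5.58643369e-04,  1.20518976e-06]), 'eef_pos': array([ 0.21735905, -0.63902307,  0.23131824]), 'tcp_rot': array([ 9.86593680e-01,  1.63195923e-01, -1.74472156e-05, -1.73448819e-05]), 'contact_force': array([-0.75229309,  0.32995161,  0.12249504]), 'wrist_torque': array([-0.03678048, -0.00552463,  0.03088696]), 'finger_force': 0.0, 'opening': 0.9968274947269411}
```

Run:
```python
import cv2
a=cv2.imread("pics/top0.png")
cv2.imwrite("pics/topc.png",cv2.resize(a[90:300,130:430],None,fx=2.66,fy=2.66,interpolation=cv2.INTER_CUBIC))
b=cv2.imread("pics/scene0.png"); cv2.imwrite("pics/scenec.png",cv2.resize(b[130:320,110:370],None,fx=3,fy=3,interpolation=cv2.INTER_CUBIC))
```

```text
(no output)
```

View pics/topc.png

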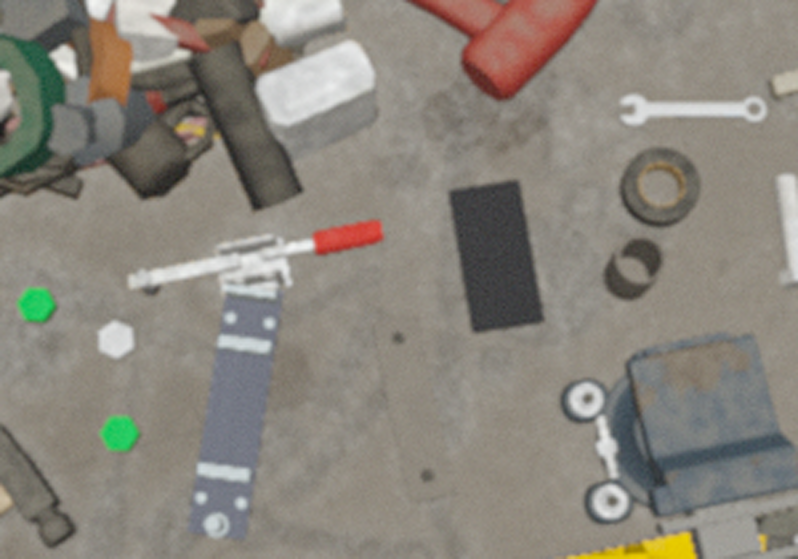

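View pics/scenec.png

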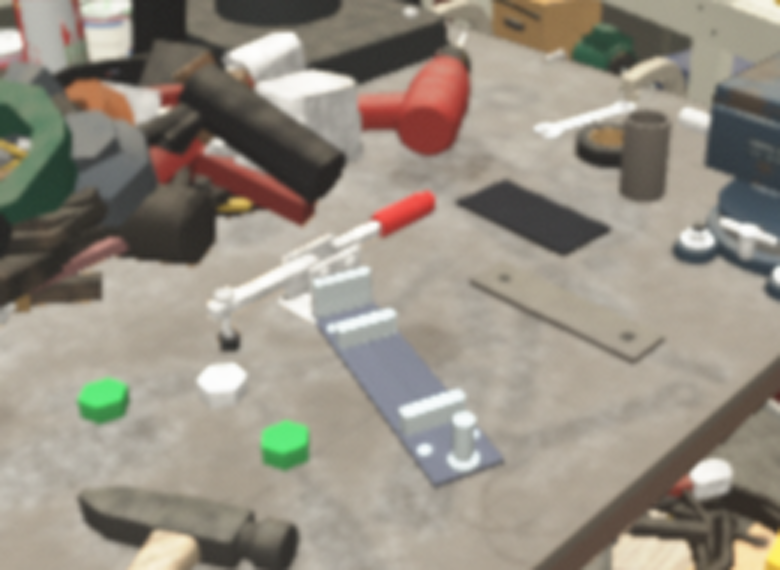

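The top crop shows the rest with the end plate and clamp at its far end and the pin at the near end (crop 215,525). The bar is at (418,410) and the white nut at (116,340) between two green look-alikes. The pad is at (497,255), the pipe at (633,268), the tape at (660,187) and the spanner at (692,109). A white thing cut off at (790,230) may be the bolt.

```bash
cat > h.py <<'E'
import numpy as np,cv2
from plant import ctrl
from scipy.spatial.transform import Rotation as R
def pose():
    s=ctrl.get_state(); T=np.eye(4); T[:3,:3]=R.from_quat(s["tcp_rot"]).as_matrix(); T[:3,3]=s["eef_pos"]; return T
def cam2world(c,T=None):
    m=ctrl.camera_model(c)
    return np.array(m["intrinsics"]),(np.linalg.inv(m["extrinsics"]) if "extrinsics" in m else T@np.array(m["hand_eye"]))
def ray(K,E,uv,z):
    d=E[:3,:3]@np.linalg.solve(K,[uv[0],uv[1],1.]); o=E[:3,3]
    return o+d*(z-o[2])/d[2]
def cloud(K,E,d):
    v,u=np.mgrid[:d.shape[0],:d.shape[1]]
    P=np.stack([(u-K[0,2])/K[0,0]*d,(v-K[1,2])/K[1,1]*d,d],-1)
    return P@E[:3,:3].T+E[:3,3]
def go(xyz,yaw=None):
    """tool-frame delta to a world pose, tool down with its y axis at world angle yaw (mod pi)"""
    T=pose(); p=T[:3,:3].T@(np.array(xyz)-T[:3,3]); r=np.zeros(3)
    if yaw is not None:
        c=[]
        for k in (-1,0,1,2):
            y=yaw+k*np.pi
            Y=np.array([np.cos(y),np.sin(y),0]);Z=np.array([0,0,-1.]);X=np.cross(Y,Z)
            c.append(R.from_matrix(T[:3,:3].T@np.stack([X,Y,Z],1)).as_rotvec())
        r=min(c,key=np.linalg.norm)
    print("delta",np.round(p,4),np.round(r,3)); return p,r
E
python3 - <<'E'
from h import *
K,E=cam2world("top"); 
f=lambda x,y:(130+(x+.5)/2.66-.5,90+(y+.5)/2.66-.5)
for n,uv,z in [("pinTop",(217,522),.04),("ridge1",(223,472),.022),("ridge2",(244,343),.022),("rest far",(250,288),.035),("barh1",(398,338),.006),("barh2",(427,476),.006),("nut",(116,340),.016),("pad",(497,255),.006),("padT",(485,187),.006),("padB",(507,326),.006),("tape",(660,187),.019),("sp1",(632,109),.005),("sp2",(757,109),.005),("clampR",(347,236),.05),("clampend",(140,282),.05)]:
    print(n,np.round(ray(K,E,f(*uv),z),3))
d=np.load("top0.npy"); P=cloud(K,E,d)
for n,a in [("pipe",(350,175,385,208)),("clamp",(175,170,275,200)),("bolt",(415,150,440,200)),("nut",(165,210,182,225))]:
    q=P[a[1]:a[3],a[0]:a[2]].reshape(-1,3); q=q[(q[:,2]>.012)&(q[:,2]<.5)]
    print(n,len(q),np.round(q.min(0),3),np.round(q.max(0),3),np.round(np.median(q,0),3)) if len(q) else 0
q=P[175:208,350:385].reshape(-1,3); q=q[q[:,2]>.066]; print("pipetop",np.round((q.min(0)+q.max(0))/2,3),np.ptp(q,axis=0))
a=cv2.imread("pics/top0.png"); b=a[100:240,370:560]; c=cv2.imread("pics/scene0.png")[120:230,280:420]
o=np.zeros((600,790,3),np.uint8); o[:420,:570]=cv2.resize(b,None,fx=3,fy=3); o[270:600,370:790]=cv2.resize(c,None,fx=3,fy=3); cv2.imwrite("pics/b.png",o)
E
```

```text
pinTop [0.35  0.355 0.04 ]
ridge1 [0.393 0.354 0.022]
ridge2 [0.502 0.34  0.022]
rest far [0.548 0.336 0.035]
barh1 [0.512 0.209 0.006]
barh2 [0.394 0.182 0.006]
nut [0.504 0.451 0.016]
pad [0.587 0.124 0.006]
padT [0.648 0.135 0.006]
padB [0.524 0.115 0.006]
tape [ 0.647 -0.016  0.019]
sp1 [0.722 0.005 0.005]
sp2 [ 0.724 -0.106  0.005]
clampR [0.591 0.254 0.05 ]
clampend [0.548 0.426 0.05 ]
pipe 335 [ 0.55  -0.009  0.012] [0.591 0.033 0.081] [0.571 0.012 0.056]
clamp 869 [0.544 0.225 0.012] [0.608 0.438 0.059] [0.576 0.33  0.044]
bolt 372 [ 0.564 -0.149  0.012] [ 0.661 -0.115  0.035] [ 0.606 -0.128  0.02 ]
nut 126 [0.489 0.437 0.012] [0.522 0.466 0.024] [0.505 0.452 0.016]
pipetop [0.45  0.096 0.653] [0.28133253 0.20938149 1.1746979 ]
```

View pics/b.png

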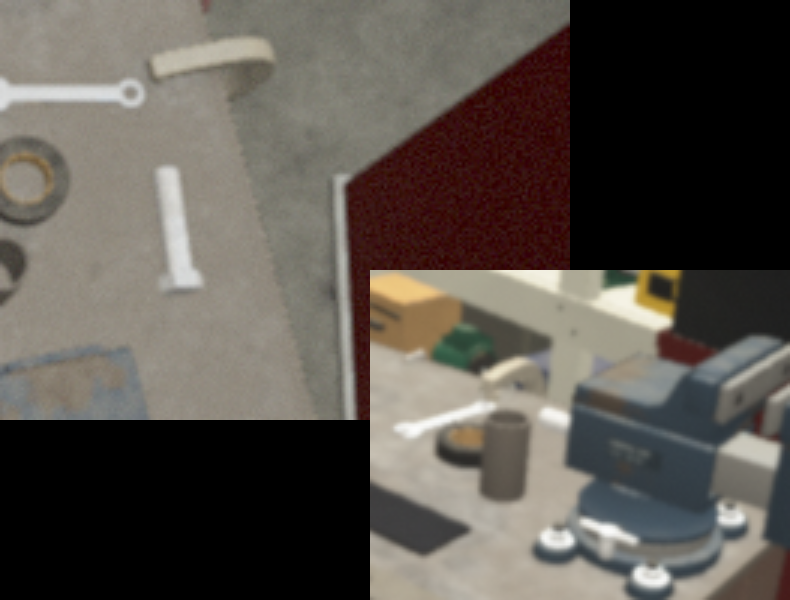

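The white thing is the bolt (top px about 430,177): axis along world x, head towards the robot. A blue vise stands nearer the base, and there is tall furniture to the right, so I check heights.

Run:
```python
from h import *
G=np.full((22,36),-9.)
for c in("top","scene"):
    K,E=cam2world(c); d=np.load(c+"0.npy"); P=cloud(K,E,d)[d>0]
    i=((P[:,0])/.05).astype(int); j=((P[:,1]+.9)/.05).astype(int)
    k=(i>=0)&(i<22)&(j>=0)&(j<36)&(P[:,0]>0); np.maximum.at(G,(i[k],j[k]),P[k,2])
print("cols y from",.6,"down to -.9; cm")
for i in range(21,-1,-1): print("%.2f"%(i*.05)," ".join("%3d"%round(x*100) if x>-5 else "  ." for x in G[i,29::-1]))
```

```text
cols y from 0.6 down to -.9; cm
1.05  15  27  15   6   .   8   8   5  46  46  44   9  22  24   0   .   .   .   . -71 -71 -70 -71 -71 -71 -70 -71 -71 -71   .
1.00  46  46  46   0   2   .   3   5   6  46  45   5   5   4   4   0   .   .   . -71 -71 -71 -71 -71 -71 -71 -71 -71   .   .
0.95  15  12  46  46  46  25   3   5   6  46   5   5   5   1   1  -5   .   .   . -71 -71 -71 -71 -71 -71 -71 -71   .   .   .
0.90   1   1   1  43  46  29  35   6   5   5   5   4   4   1   1  -1   .   .   .   . -71 -71 -70 -71 -71 -72   .   .   .   .
0.85  13   7  12  12  46  27   7   7   6   1   5   6   4   1   1   0   .   .   .   . -71 -71 -71 -71 -72   .   .   .   .   .
0.80  14  12  13  12  46  47  47  38  47  47  47  47   1   1   1   1   .   .   .   . -71  -1  41 -71 -72   .   .   .   .   .
0.75  19  17  17  14  16  16  40  12  44  45  46  51  52   1   4   4   2   .   .   . -70  30  47 -69   .   .   .   .   .   .
0.70  19  18  17  16  16  16  15  12   6   7  40  51  56  57  58   4   3   . -68 -66 -72  33  48   .   .   .   .   .   .   .
0.65  15  18  18  16  15  15  14  12   1   1   1   3   3   2   2   1
[... 981 characters left out ...]
 19  19  69  61 -72 -71 -71 -71 -71 -71 -71  -9  -9 -44 -71 -71 -71   .   .
0.20   1   1   1   1   0 -40 -40 -41 -71  26  42  59  71  71  18 -71 -71 -71 -71 -71 -71 -71 -71 -71 -71 -70 -71 -71   .   .
0.15 -40 -39 -47 -47 -47 -47 -39 -41   0  26  41  57  65  49  48 -71 -71 -71 -71 -71 -71 -70 -71 -71 -71 -71 -71 -71   .   .
0.10 -41 -39 -39 -39 -39 -39 -40 -41   1   1  30  30  29   0   0   0   .   .   .   .   .   .   .   .   .   . -73 -72   .   .
0.05 -49 -40 -40 -39 -40 -40 -41 -71   1   1  29  30   2   1   0   .   .   .   .   .   .   .   .   .   .   .   .   .   .   .
0.00 -70 -40 -40 -41 -41 -42 -71 -71   0   0  28  28   .   .   .   .   .   .   .   .   .   .   .   .   .   .   .   .   .   .
```

Request:
carry_out(deltas=[0,0,-0.06,0,0,0,0,0,-0.12,0,0,0,0,0,-0.18,0,0,0,0.024,-0.034,-0.18,0,0,0,0.047,-0.067,-0.18,0,0,0])

```text
time: 1.72
eef_pos: [0.2404, -0.56, 0.4127]
tcp_rot: [0.987, 0.163, 0.0, 0.001]
contact_force: [-0.4, 0.6, -0.2]
opening: 1.002
finger_force: 0.0
```

Request:
carry_out(deltas=[0.037,-0.046,0,0,0,0,0.078,-0.09,0,0,0,0,0.127,-0.126,0,0,0,0,0.177,-0.162,0,0,0,0,0.222,-0.202,0,0,0,0])

```text
time: 2.35
eef_pos: [0.3862, -0.296, 0.4115]
tcp_rot: [0.987, 0.163, 0.0, 0.0]
contact_force: [-0.1, 0.6, -0.7]
opening: 1.003
finger_force: 0.0
```

Request:
carry_out(deltas=[0.035,-0.045,0,0,0,0,0.07,-0.095,0,0,0,0,0.1,-0.145,0,0,0,0,0.12,-0.2,0,0,0,0,0.14,-0.255,0,0,0,0])

```text
time: 2.98
eef_pos: [0.4356, -0.0094, 0.4116]
tcp_rot: [0.987, 0.163, 0.0, 0.0]
contact_force: [0.6, 0.4, -0.3]
opening: 0.997
finger_force: 0.0
```

Request:
carry_out(deltas=[0.017,-0.05,0,0,0,0,0.034,-0.1,0,0,0,0,0.05,-0.15,0,0,0,0,0.067,-0.198,0,0,0,0,0.084,-0.246,0,0,0,0])

```text
time: 3.6
eef_pos: [0.4358, 0.2504, 0.4117]
tcp_rot: [0.987, 0.163, 0.001, 0.0]
contact_force: [1.2, -1.2, -0.1]
opening: 1.001
finger_force: 0.0
```

Request:
carry_out(deltas=[0,0,0,0,0,0])

```text
time: 3.72
eef_pos: [0.4355, 0.2513, 0.411]
tcp_rot: [0.986, 0.166, -0.0, -0.0]
contact_force: [0.8, -0.3, -0.3]
opening: 1.002
finger_force: 0.0
```

Run:
```python
from h import *
T=pose(); im,d=ctrl.read_camera("wrist"); cv2.imwrite("pics/w1.png",im[:,:,::-1]); np.savez("w1.npz",T=T,d=d)
K,E=cam2world("wrist",T); print(np.round(K,1).tolist(),np.round(T[:3,3],3),np.round(E[:3,3],3),np.round(E[:3,2],3))
```

```text
[[329.7, 0.0, 274.6], [0.0, 329.7, 206.0], [0.0, 0.0, 1.0]] [0.435 0.251 0.411] [0.506 0.276 0.553] [-0.273 -0.094 -0.957]
```

View pics/w1.png

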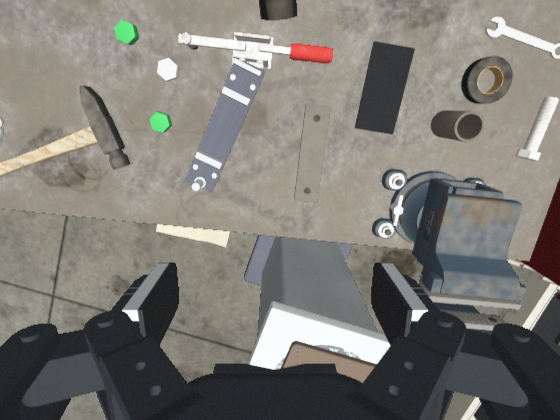

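The wrist view shows the bar holes at about (317,118) and (307,191), the ridges at (236,97) and (208,159), and the pin at (198,184). The pad runs (357..413, 42..133), the nut is at (167,69), the pipe at (465,126), the bolt at (538,130) with its head low, and the tape at (490,80). I measure these.

Run:
```python
from h import *
z=np.load("w1.npz"); K,E=cam2world("wrist",z["T"]); g=cv2.imread("pics/w1.png",0); im=cv2.imread("pics/w1.png").astype(int)
def blob(mask,box,name,zz):
    m=np.zeros_like(g); x0,y0,x1,y1=box; m[y0:y1,x0:x1]=mask[y0:y1,x0:x1]*255
    n,l,s,c=cv2.connectedComponentsWithStats(m); k=1+np.argmax(s[1:,4]); cs,_=cv2.findContours((l==k).astype(np.uint8),0,2)
    b=cv2.minAreaRect(max(cs,key=cv2.contourArea)); p=[ray(K,E,q,zz)[:2] for q in cv2.boxPoints(b)]
    e1=p[1]-p[0];e2=p[2]-p[1]; e=e1 if np.linalg.norm(e1)>np.linalg.norm(e2) else e2
    print(name,s[k,4],np.round(b[0],1),"ctr",np.round(ray(K,E,b[0],zz)[:2],4),"cen",np.round(ray(K,E,c[k],zz)[:2],4),"size",np.round([np.linalg.norm(e1),np.linalg.norm(e2)],4),"long deg",round(np.degrees(np.arctan2(e[1],e[0]))%180,1))
blob(g<50,(345,30,425,145),"pad",.006)
blob(g>185,(510,85,560,165),"bolt",.012)
blob(g>185,(150,52,185,88),"nut",.012)
blob(g>170,(215,80,256,107),"ridge far",.022)
blob(g>170,(188,148,230,172),"ridge near",.022)
blob(g>170,(185,172,212,195),"pin",.02)
for b in [(309,110,326,126),(299,183,316,199)]: blob(g<g[b[1]:b[3],b[0]:b[2]].min()+25,b,"hole",.006)
P=cloud(K,E,z["d"]); q=P[95:150,425:490].reshape(-1,3); q=q[(q[:,2]>.068)&(q[:,2]<.09)]; print("pipe",len(q),(q.min(0)+q.max(0))/2,np.ptp(q,axis=0))
go((.453,.196,.10),np.radians(102.9))
```

```text
pad 1 [384.  58.] ctr [0.6272 0.1408] cen [0.6272 0.1408] size [0. 0.] long deg 0.0
bolt 748 [542.1 128.3] ctr [ 0.6135 -0.1401] cen [ 0.61   -0.1386] size [0.0987 0.0341] long deg 2.9
nut 350 [166.5  69. ] ctr [0.5039 0.4493] cen [0.5044 0.4494] size [0.0287 0.0312] long deg 14.0
ridge far 210 [235.3  95.4] ctr [0.5016 0.3378] cen [0.5017 0.3379] size [0.0099 0.044 ] long deg 83.3
ridge near 193 [207.6 159.9] ctr [0.3926 0.3512] cen [0.3926 0.3509] size [0.0113 0.0437] long deg 83.2
pin 118 [198.5 184. ] ctr [0.3486 0.3549] cen [0.3484 0.3561] size [0.0271 0.0187] long deg 169.7
hole 27 [316.5 117.5] ctr [0.5117 0.2067] cen [0.5114 0.2062] size [0.0078 0.008 ] long deg 109.0
hole 28 [306.5 190.5] ctr [0.3936 0.1794] cen [0.3941 0.1795] size [0.0085 0.0088] long deg 20.7
pipe 380 [0.56923564 0.00733067 0.07265461] [0.0421659  0.04363052 0.00926248]
delta [-0.001   0.0564  0.3111] [0.    0.001 0.106]
```

Request:
carry_out(deltas=[0,0.015,0.06,0,0,0.05,0,0.03,0.12,0,0,0.106,0,0.044,0.18,0,0,0.106,0,0.055,0.24,0,0,0.106,0,0.055,0.295,0,0,0.106], grip=65)

```text
time: 4.4
eef_pos: [0.4541, 0.1946, 0.1148]
tcp_rot: [0.994, 0.109, 0.0, 0.0]
contact_force: [0.2, -0.3, 0.4]
opening: 0.649
finger_force: 0.0
```

Request:
carry_out(deltas=[0,0,0,0,0,0,0,0,0,0,0,0])

```text
time: 4.65
eef_pos: [0.4556, 0.1964, 0.1188]
tcp_rot: [0.994, 0.11, 0.002, -0.0]
contact_force: [0.1, 0.3, 1.0]
opening: 0.649
finger_force: 0.0
```

```bash
cat >> h.py <<'E'
def snap(n):
    T=pose(); im,d=ctrl.read_camera("wrist"); cv2.imwrite(f"pics/{n}.png",im[:,:,::-1]); np.savez(n+".npz",T=T,d=d,im=im)
    K,E=cam2world("wrist",T); return K,E,im,d,T
def at(K,E,p):
    q=np.linalg.inv(E)@np.r_[p,1.]; u=K@q[:3]; return u[:2]/u[2]
E
python3 - <<'E'
from h import *
K,E,im,d,T=snap("w2"); print(T[:3,3],[at(K,E,p).round(1) for p in ([.5117,.208,.006],[.394,.181,.006],[.4528,.1945,.006],T[:3,3])])
E
```

```text
[0.45560768 0.19637214 0.11875066] [array([276. , 130.9]), array([276.7, 274.5]), array([276.4, 207.4]), array([275.2, 269.2])]
```

View pics/w2.png

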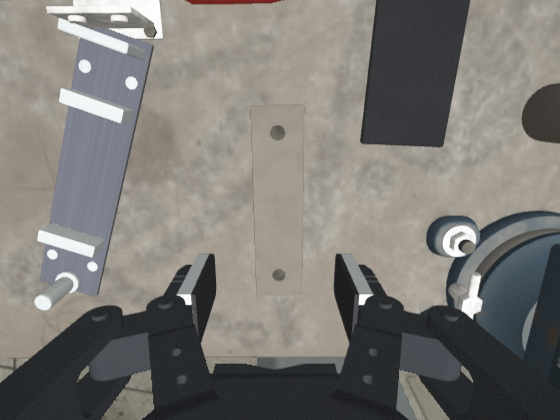

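The bar holes at (278,132) and (279,275) lie within 2 px of the prediction, and the bar sits centred between the fingers. I descend.

Request:
carry_out(deltas=[-0.001,0.001,0.05,0,0,0,-0.002,0.001,0.09,0,0,0,-0.002,0.001,0.108,0,0,0,-0.002,0.001,0.112,0,0,0], grip=57)

```text
time: 5.2
eef_pos: [0.4537, 0.1956, 0.0058]
tcp_rot: [0.994, 0.111, 0.001, -0.0]
contact_force: [0.2, -0.4, 0.5]
opening: 0.568
finger_force: 0.0
```

Request:
carry_out(deltas=[0,0,0.002,0,0,0,0,0,0.004,0,0,0])

```text
time: 5.45
eef_pos: [0.4538, 0.1956, 0.0021]
tcp_rot: [0.994, 0.111, 0.002, -0.0]
contact_force: [0.2, -0.9, 0.3]
opening: 0.573
finger_force: 0.0
```

Request:
carry_out(deltas=[0,0,0.002,0,0,0,0,0,0.004,0,0,0])

```text
time: 5.7
eef_pos: [0.4526, 0.1953, -0.0028]
tcp_rot: [0.994, 0.111, 0.0, -0.0]
contact_force: [-5.2, -1.1, 18.3]
opening: 0.571
finger_force: 9.4
```

Request:
carry_out(deltas=[0,0,-0.002,0,0,0,0,0,-0.002,0,0,0,0,0,-0.002,0,0,0,0,0,-0.002,0,0,0,0,0,-0.002,0,0,0], grip=30, grip_force=60)

```text
time: 6.32
eef_pos: [0.4528, 0.1953, -0.001]
tcp_rot: [0.994, 0.111, 0.0, -0.0]
contact_force: [-1.6, 0.3, 6.3]
opening: 0.443
finger_force: 62.2
```

Request:
carry_out(deltas=[0,0,-0.03,0,0,0,0,0,-0.085,0,0,0,0.007,-0.037,-0.1,0,0,0.1,0.018,-0.092,-0.1,0,0,0.22,0.0275,-0.148,-0.1,0,0,0.344])

```text
time: 6.95
eef_pos: [0.4456, 0.3464, 0.0972]
tcp_rot: [0.998, -0.064, -0.001, 0.0]
contact_force: [1.9, -0.3, -3.0]
opening: 0.439
finger_force: 61.7
```

Request:
carry_out(deltas=[0,0,0,0,0,0,0,0,0,0,0,0])

```text
time: 7.2
eef_pos: [0.4451, 0.3449, 0.0965]
tcp_rot: [0.998, -0.06, -0.001, 0.001]
contact_force: [-0.3, -0.1, -4.0]
opening: 0.444
finger_force: 61.9
```

Run:
```python
from h import *
K,E,im,d,T=snap("w3"); print(T[:3,3],[at(K,E,p).round(1) for p in ([.5016,.3378,.022],[.3926,.3512,.022],T[:3,3]+[0,0,.003])])
```

```text
[0.44508756 0.34493739 0.09652026] [array([275.5, 134.5]), array([275.3, 285.6]), array([275.8, 272.1])]
```

View pics/w3.png

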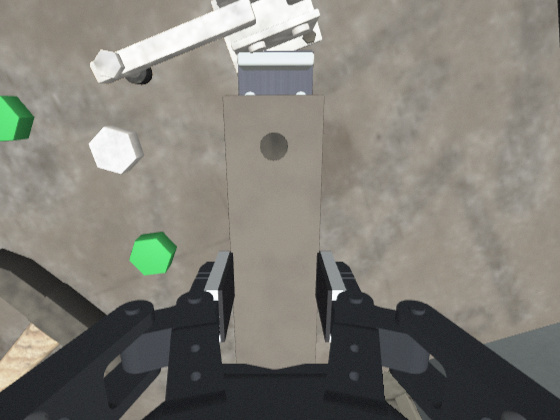

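Run:
```python
from h import *
z=np.load("w3.npz"); T=z["T"]; K,E=cam2world("wrist",T); zt=T[2,3]+.001+.006
h=ray(K,E,(274,146),zt); a=ray(K,E,(223.5,95.5),zt); b=ray(K,E,(324,96),zt); a2=ray(K,E,(230,240),zt)
print("hole",h,"end",(a+b)/2,np.linalg.norm(a-b),"enddir",np.degrees(np.arctan2(*(a-b)[1::-1])))
u=np.array([np.cos(np.radians(-6.9)),np.sin(np.radians(-6.9)),0])
print("bar ctr from hole",h-.06*u,"from end",(a+b)/2-.08*u)
p=ray(K,E,(238,60),.035);q=ray(K,E,(314,60),.035);print("endplate top",(p+q)/2,np.linalg.norm(p-q),"rest ctr",(p+q)/2-.099*u, np.degrees(np.arctan2(*(p-q)[1::-1])))
g=cv2.cvtColor(z["im"],cv2.COLOR_RGB2GRAY); m=np.zeros_like(g); m[118:182,80:150]=(g[118:182,80:150]>170)*255
c=max(cv2.findContours(m,0,2)[0],key=cv2.contourArea); c=cv2.approxPolyDP(cv2.convexHull(c),3,True)[:,0]
W=np.array([ray(K,E,p,.016)[:2] for p in c.astype(float)]); print(W.round(4),"nut",((W.min(0)+W.max(0))/2).round(4)); e=np.roll(W,-1,0)-W; print(np.degrees(np.arctan2(e[:,1],e[:,0])).round(0)%60,np.linalg.norm(e,axis=1).round(4))
```

```text
hole [0.50381605 0.33855849 0.10352026] end [0.52301986 0.33627355 0.10352026] 0.03905355956085071 enddir 82.72509932009456
bar ctr from hole [0.44425061 0.3457667  0.10352026] from end [0.44359927 0.3458845  0.10352026]
endplate top [0.54387808 0.33239059 0.035     ] 0.04322685011725722 rest ctr [0.44559511 0.34428414 0.035     ] 83.01022963449684
[[0.5203 0.4488]
 [0.5138 0.433 ]
 [0.4984 0.4321]
 [0.4884 0.4458]
 [0.4944 0.4609]
 [0.5109 0.4624]] nut [0.5044 0.4473]
[8. 3. 6. 8. 5. 5.] [0.0171 0.0154 0.0169 0.0163 0.0165 0.0165]
```

Request:
carry_out(deltas=[0.002,0.001,0.04,0,0,0,0.002,0.001,0.064,0,0,0,0.002,0.001,0.072,0,0,0,0.002,0.001,0.074,0,0,0,0.002,0.001,0.075,0,0,0])

```text
time: 7.88
eef_pos: [0.4493, 0.3445, 0.0245]
tcp_rot: [0.998, -0.061, 0.001, -0.001]
contact_force: [0.4, -0.8, -3.3]
opening: 0.436
finger_force: 61.9
```

Request:
carry_out(deltas=[0,0,0.001,0,0,0,0,0,0.002,0,0,0])

```text
time: 8.12
eef_pos: [0.4487, 0.3447, 0.022]
tcp_rot: [0.998, -0.061, 0.001, -0.0]
contact_force: [-0.9, 0.7, -3.3]
opening: 0.441
finger_force: 61.9
```

Request:
carry_out(deltas=[0,0,0.001,0,0,0,0,0,0.002,0,0,0])

```text
time: 8.38
eef_pos: [0.4485, 0.3446, 0.021]
tcp_rot: [0.998, -0.061, -0.0, 0.0]
contact_force: [-5.4, -2.5, 11.3]
opening: 0.442
finger_force: 63.3
```

Request:
carry_out(deltas=[0,0,-0.001,0,0,0,0,0,-0.001,0,0,0,0,0,-0.001,0,0,0], grip=62)

```text
time: 8.75
eef_pos: [0.4485, 0.3445, 0.0204]
tcp_rot: [0.998, -0.061, 0.0, -0.0]
contact_force: [0.0, 0.8, 1.2]
opening: 0.617
finger_force: 0.0
```

Request:
carry_out(deltas=[0,0,-0.03,0,0,0,0,0,-0.08,0,0,0,0,0,-0.12,0,0,0,0,0,-0.12,0,0,0])

```text
time: 9.25
eef_pos: [0.4509, 0.3458, 0.1449]
tcp_rot: [0.998, -0.061, 0.004, -0.002]
contact_force: [0.2, -0.9, -0.4]
opening: 0.618
finger_force: 0.0
```

Run:
```python
from h import *
K,E,im,d,T=snap("w4"); print(T[:3,3])
go((.504,.4485,.10),np.radians(6+30))
go((.504,.4485,.10),np.radians(6+90))
```

```text
[0.45088361 0.3457876  0.14492911]
delta [ 0.0415 -0.1094  0.0426] [-0.004 -0.002  0.82 ]
delta [ 0.0415 -0.1094  0.0426] [-0.002 -0.004 -0.227]
```

View pics/w4.png

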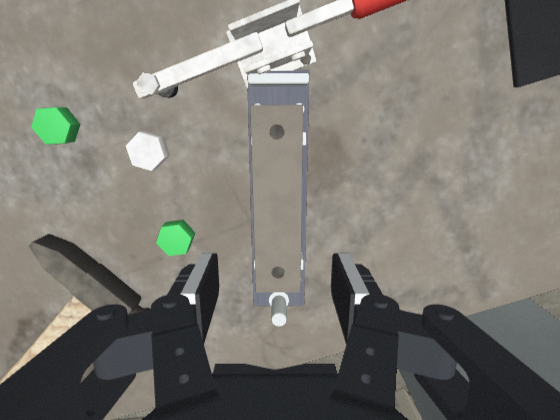

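Run:
```python
from h import *
z=np.load("w4.npz"); T=z["T"]; K,E=cam2world("wrist",T)
h1=ray(K,E,(277,131.5),.028); h2=ray(K,E,(278,272),.028); p=ray(K,E,(249,79),.035);q=ray(K,E,(309,79),.035)
u=(h1-h2)/np.linalg.norm(h1-h2); ep=(p+q)/2
print(h1,h2,"bar",(h1+h2)/2,np.degrees(np.arctan2(u[1],u[0])),"ep",ep,"rest ctr",ep-.099*u,"along",(ep-(h1+h2)/2)@u, np.linalg.norm(h1-h2))
g=cv2.cvtColor(z["im"],cv2.COLOR_RGB2GRAY); m=np.zeros_like(g); m[125:178,120:172]=(g[125:178,120:172]>170)*255
c=max(cv2.findContours(m,0,2)[0],key=cv2.contourArea); c=cv2.approxPolyDP(cv2.convexHull(c),3,True)[:,0]
W=np.array([ray(K,E,p,.016)[:2] for p in c.astype(float)]); n=(W.min(0)+W.max(0))/2; print("nut",n.round(4)); e=np.roll(W,-1,0)-W; print(np.degrees(np.arctan2(e[:,1],e[:,0])).round(0)%60,np.linalg.norm(e,axis=1).round(4))
```

```text
[0.50729314 0.33807219 0.028     ] [0.38832907 0.35172408 0.028     ] bar [0.44781111 0.34489813 0.028     ] -6.546420781821748 ep [0.54411178 0.33215263 0.035     ] rest ctr [0.44575728 0.34343944 0.035     ] along 0.09712586628538376 0.11974482096581966
nut [0.5041 0.4473]
[10.  2.  5.  8.  2.  4.] [0.0171 0.0164 0.0161 0.0159 0.0174 0.0145]
```

Request:
carry_out(deltas=[0.02,-0.055,0,0,0,-0.11,0.042,-0.109,0,0,0,-0.227,0.042,-0.109,0.05,0,0,-0.227,0.042,-0.109,0.085,0,0,-0.227,0.042,-0.109,0.085,0,0,-0.227], grip=60)

```text
time: 9.93
eef_pos: [0.4994, 0.445, 0.0487]
tcp_rot: [0.999, 0.052, -0.005, 0.003]
contact_force: [-0.4, -0.2, -0.3]
opening: 0.603
finger_force: 0.0
```

Run:
```python
from h import *
K,E,im,d,T=snap("w5"); print(T[:3,3],at(K,E,T[:3,3]),at(K,E,[.5045,.4485,.016]))
cv2.imwrite("pics/w5c.png",cv2.resize(im[180:380,150:410,::-1],None,fx=2,fy=2))
```

```text
[0.49941272 0.44497212 0.04865152] [275.40550481 269.18215416] [269.67483861 232.92099666]
```

View pics/w5c.png

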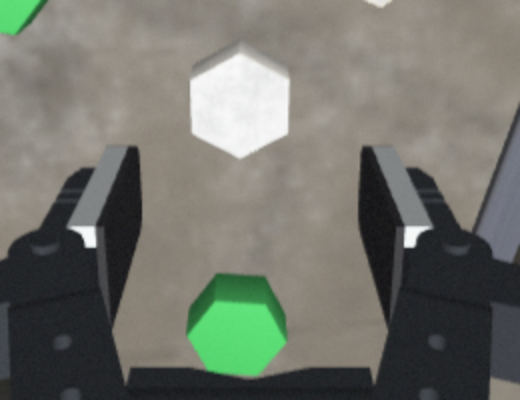

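Request:
carry_out(deltas=[0.005,-0.003,0.02,0,0,0,0.005,-0.003,0.04,0,0,0,0.005,-0.003,0.0455,0,0,0], grip=60)

```text
time: 10.35
eef_pos: [0.5071, 0.4504, 0.0087]
tcp_rot: [0.999, 0.052, -0.001, 0.001]
contact_force: [0.4, 0.2, -0.1]
opening: 0.599
finger_force: 0.0
```

Request:
carry_out(deltas=[0,0,0,0,0,0,0,0,0,0,0,0,0,0,0,0,0,0,0,0,0,0,0,0], grip=15, grip_force=40)

```text
time: 10.85
eef_pos: [0.5083, 0.4512, 0.0105]
tcp_rot: [0.999, 0.052, 0.0, -0.0]
contact_force: [0.3, 0.3, 0.2]
opening: 0.31
finger_force: 39.5
```

Request:
carry_out(deltas=[0,0,0,0,0,0,0,0,0,0,0,0,-0.002,0,0.005,0,0,0,-0.003,0,0.009,0,0,0,-0.003,0,0.009,0,0,0], grip=50)

```text
time: 11.48
eef_pos: [0.5043, 0.4503, -0.0001]
tcp_rot: [0.999, 0.052, -0.001, 0.0]
contact_force: [-0.5, 0.2, -0.6]
opening: 0.503
finger_force: 0.0
```

Request:
carry_out(deltas=[0,0,0,0,0,0,0,0,0,0,0,0,0,0,0,0,0,0], grip=15)

```text
time: 11.85
eef_pos: [0.505, 0.4507, 0.0009]
tcp_rot: [0.999, 0.052, 0.0, -0.0]
contact_force: [0.9, 0.3, -0.1]
opening: 0.321
finger_force: 40.5
```

Request:
carry_out(deltas=[0,0,-0.05,0,0,0,0,0,-0.09,0,0,0,-0.042,0.029,-0.09,0,0,0.07,-0.085,0.058,-0.09,0,0,0.14,-0.126,0.086,-0.09,0,0,0.218])

```text
time: 12.48
eef_pos: [0.3873, 0.3509, 0.0908]
tcp_rot: [0.998, -0.058, 0.0, 0.0]
contact_force: [-0.1, -0.2, -0.3]
opening: 0.323
finger_force: 40.4
```

Request:
carry_out(deltas=[0,0,0,0,0,0,0,0,0,0,0,0,0,0,0,0,0,0])

```text
time: 12.85
eef_pos: [0.3903, 0.3529, 0.0918]
tcp_rot: [0.998, -0.057, 0.001, -0.001]
contact_force: [0.9, 0.9, -0.7]
opening: 0.323
finger_force: 40.4
```

Run:
```python
from h import *
K,E,im,d,T=snap("w6"); print(T[:3,3])
for p in ([.5073,.3381,.028],[.3883,.3517,.028],T[:3,3]+[0,0,.016]): print(at(K,E,p).round(1))
```

```text
[0.39029569 0.35294064 0.09176158]
[278.2  25.7]
[277.8 226.5]
[275.9 286.4]
```

View pics/w6.png

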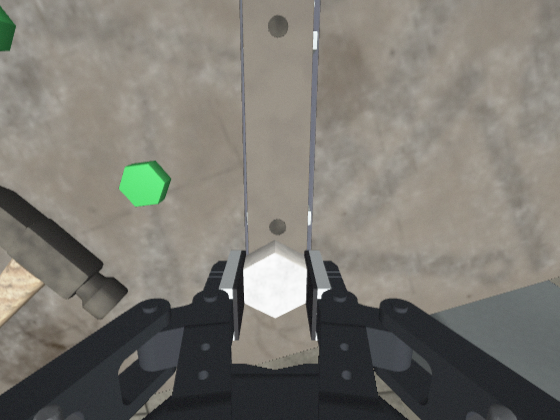

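Request:
carry_out(deltas=[-0.002,0.001,0.03,0,0,0,-0.0035,0.0015,0.052,0,0,0,-0.0035,0.0015,0.06,0,0,0,-0.0035,0.0015,0.06,0,0,0])

```text
time: 13.4
eef_pos: [0.3854, 0.3511, 0.0306]
tcp_rot: [0.998, -0.057, -0.0, 0.0]
contact_force: [-0.6, -0.2, -1.6]
opening: 0.322
finger_force: 40.4
```

Request:
carry_out(deltas=[0,0,0.001,0,0,0,0,0,0.002,0,0,0,0,0,0.002,0,0,0])

```text
time: 13.78
eef_pos: [0.3853, 0.351, 0.0293]
tcp_rot: [0.998, -0.057, 0.0, -0.0]
contact_force: [-0.4, 0.3, -0.3]
opening: 0.324
finger_force: 40.4
```

Request:
carry_out(deltas=[0.001,0,0.001,0,0,0,0.001,0,0.002,0,0,0])

```text
time: 14.02
eef_pos: [0.3857, 0.351, 0.0287]
tcp_rot: [0.998, -0.057, -0.001, 0.0]
contact_force: [-6.7, -3.6, 16.9]
opening: 0.32
finger_force: 42.3
```

Request:
carry_out(deltas=[0,0,-0.001,0,0,0,0,0,-0.001,0,0,0,0,0,-0.03,0,0,0,0,0,-0.08,0,0,0,0,0,-0.14,0,0,0], grip=52)

```text
time: 14.65
eef_pos: [0.3851, 0.3501, 0.1668]
tcp_rot: [0.998, -0.057, -0.001, 0.001]
contact_force: [0.4, -0.0, 0.3]
opening: 0.519
finger_force: 0.0
```

Request:
carry_out(deltas=[0,0,0,0,0,0,0,0,0,0,0,0])

```text
time: 14.9
eef_pos: [0.3858, 0.3505, 0.1665]
tcp_rot: [0.998, -0.057, -0.0, 0.0]
contact_force: [-0.0, -0.3, -1.1]
opening: 0.521
finger_force: 0.0
```

Run:
```python
from h import *
K,E,im,d,T=snap("w7"); print(T[:3,3]); cv2.imwrite("pics/w7c.png",im[100:360,130:430,::-1])
for p in ([.5073,.3381,.028],[.3883,.3517,.044]): print(at(K,E,p).round(1))
go((.540,.035,.18),np.radians(70))
```

```text
[0.38577561 0.3505445  0.16647343]
[273.2  42.1]
[273.5 197. ]
delta [ 0.1894  0.2957 -0.0146] [0.002 0.002 0.236]
```

View pics/w7c.png

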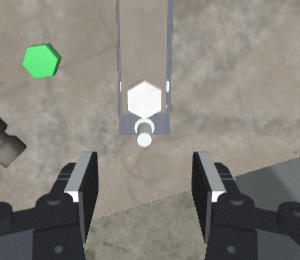

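Request:
carry_out(deltas=[0.035,0.05,-0.01,0,0,0.05,0.07,0.1,-0.03,0,0,0.1,0.105,0.15,-0.03,0,0,0.15,0.14,0.2,-0.03,0,0,0.2,0.17,0.25,-0.03,0,0,0.236], grip=100)

```text
time: 15.58
eef_pos: [0.5263, 0.0812, 0.1944]
tcp_rot: [0.985, -0.175, -0.002, 0.0]
contact_force: [1.0, -0.4, 0.0]
opening: 0.999
finger_force: 0.0
```

Request:
carry_out(deltas=[0,0,0,0,0,0,0,0,0,0,0,0])

```text
time: 15.82
eef_pos: [0.5255, 0.0832, 0.1948]
tcp_rot: [0.985, -0.174, -0.002, 0.0]
contact_force: [0.8, -0.2, -0.0]
opening: 1.0
finger_force: 0.0
```

Run:
```python
from h import *
K,E,im,d,T=snap("w8"); print(T[:3,3])
P=cloud(K,E,d); k=(P[...,2]>.069)&(P[...,2]<.082)&(abs(P[...,0]-.57)<.04)&(abs(P[...,1]-.01)<.04); q=P[k]
print("pipe",k.sum(),(q.min(0)+q.max(0))/2,np.ptp(q,axis=0))
p=(q.min(0)+q.max(0))/2
k=(P[...,2]>.013)&(P[...,2]<.03)&(abs(P[...,0]-.647)<.05)&(abs(P[...,1]+.016)<.05); t=P[k]; print("tape",k.sum(),(t.min(0)+t.max(0))/2,np.ptp(t,axis=0))
go((p[0],p[1],.12),np.radians(70)); go((p[0],p[1],.12),np.radians(83))
```

```text
[0.52552822 0.08321972 0.19476601]
pipe 954 [0.56984328 0.00762479 0.07299569] [0.04227217 0.04236362 0.0079777 ]
tape 2414 [ 0.64140937 -0.02016409  0.01722179] [0.05326527 0.06795601 0.00841132]
delta [0.068  0.0564 0.075 ] [0.001 0.003 0.001]
delta [0.068  0.0564 0.075 ] [ 0.     0.003 -0.226]
```

View pics/w8.png

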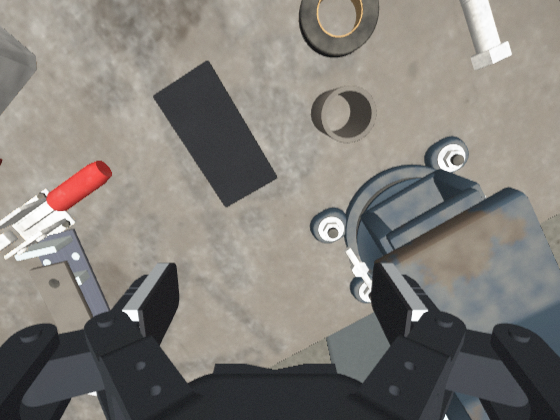

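The pipe at about (345,112) stands clear between the tape and the vise's front edge. I check that the gripper body clears the vise.

Run:
```python
from h import *
q=[]
for n in ("w8","w1"):
    z=np.load(n+".npz"); K,E=cam2world("wrist",z["T"]); q.append(cloud(K,E,z["d"])[:225].reshape(-1,3))
K,E=cam2world("top"); q.append(cloud(K,E,np.load("top0.npy")).reshape(-1,3))
for P in q:
    for h in (.02,.06,.1,.14):
        k=(P[:,2]>h)&(P[:,2]<.25)&(P[:,0]>.4)&(P[:,0]<.6)&(abs(P[:,1]+.06)<.14)&(np.hypot(P[:,0]-.57,P[:,1]-.008)>.035)
        if k.sum()>5:
            Q=P[k]; print(h,k.sum(),"max x",np.round(Q[np.argsort(Q[:,0])[-4]],3),"closest to pipe",np.sort(np.hypot(Q[:,0]-.57,Q[:,1]-.008))[:4].round(3), "max y",np.round(Q[np.argsort(Q[:,1])[-4]],3))
```

```text
0.02 8109 max x [ 0.6   -0.129  0.022] closest to pipe [0.079 0.079 0.079 0.079] max y [0.466 0.04  0.02 ]
0.06 6320 max x [ 0.502 -0.047  0.103] closest to pipe [0.079 0.079 0.079 0.079] max y [0.483 0.021 0.08 ]
0.1 3702 max x [ 0.502 -0.05   0.111] closest to pipe [0.079 0.079 0.079 0.079] max y [0.487 0.013 0.101]
0.14 1499 max x [ 0.497 -0.065  0.142] closest to pipe [0.088 0.088 0.088 0.088] max y [ 0.489 -0.027  0.141]
0.02 5052 max x [ 0.599 -0.133  0.022] closest to pipe [0.08 0.08 0.08 0.08] max y [0.46  0.054 0.023]
0.06 3796 max x [ 0.501 -0.049  0.076] closest to pipe [0.08 0.08 0.08 0.08] max y [0.472 0.031 0.137]
0.1 2913 max x [ 0.501 -0.047  0.102] closest to pipe [0.08 0.08 0.08 0.08] max y [0.472 0.031 0.137]
0.14 2018 max x [ 0.495 -0.066  0.142] closest to pipe [0.088 0.088 0.089 0.089] max y [0.472 0.03  0.143]
0.02 2852 max x [ 0.599 -0.126  0.021] closest to pipe [0.077 0.077 0.078 0.078] max y [0.466 0.056 0.021]
0.06 2376 max x [ 0.5   -0.043  0.128] closest to pipe [0.077 0.077 0.078 0.078] max y [0.468 0.033 0.136]
0.1 2314 max x [ 0.5   -0.043  0.128] closest to pipe [0.077 0.077 0.078 0.078] max y [0.468 0.033 0.136]
0.14 2162 max x [ 0.496 -0.06   0.144] closest to pipe [0.085 0.086 0.086 0.086] max y [0.471 0.032 0.147]
```

Request:
carry_out(deltas=[0.034,0.028,0,0,0,0,0.068,0.0565,0.01,0,0,0,0.068,0.0565,0.06,0,0,0,0.068,0.0565,0.075,0,0,0,0.068,0.0565,0.075,0,0,0], grip=90)

```text
time: 16.5
eef_pos: [0.5698, 0.0083, 0.1204]
tcp_rot: [0.985, -0.173, -0.002, -0.0]
contact_force: [0.5, 0.2, -1.1]
opening: 0.899
finger_force: 0.0
```

Run:
```python
from h import *
K,E,im,d,T=snap("w9"); print(T[:3,3])
P=cloud(K,E,d); k=(P[...,2]>.069)&(P[...,2]<.082)&(abs(P[...,0]-.57)<.04)&(abs(P[...,1]-.01)<.04); q=P[k]
print("pipe",k.sum(),(q.min(0)+q.max(0))/2,np.ptp(q,axis=0)); p=(q.min(0)+q.max(0))/2
go((.5698,.0076,.045),np.radians(70))
```

```text
[0.56977101 0.0083238  0.12035797]
pipe 1504 [0.57004492 0.00757976 0.07289591] [0.04287999 0.04241133 0.00775747]
delta [-0.0011  0.0008  0.0772] [-0.     0.     0.002]
```

Request:
carry_out(deltas=[0,0.001,0.04,0,0,0,0,0.001,0.07,0,0,0,0,0.001,0.077,0,0,0,0,0.001,0.077,0,0,0])

```text
time: 17.05
eef_pos: [0.5719, 0.0061, 0.0464]
tcp_rot: [0.985, -0.173, 0.001, -0.0]
contact_force: [0.7, 0.4, 0.1]
opening: 0.901
finger_force: 0.0
```

Request:
carry_out(deltas=[0,0,0,0,0,0,0,0,0,0,0,0,0,0,0,0,0,0,0,0,0,0,0,0,0,0,0,0,0,0], grip=25, grip_force=40)

```text
time: 17.68
eef_pos: [0.5721, 0.0058, 0.0466]
tcp_rot: [0.985, -0.174, 0.001, -0.0]
contact_force: [-0.6, 1.0, 6.4]
opening: 0.484
finger_force: 40.8
```

Request:
carry_out(deltas=[0,0,-0.05,0,0,0,0,0,-0.1,0,0,0,-0.03,-0.036,-0.11,0,0,-0.06,-0.068,-0.08,-0.11,0,0,-0.12,-0.106,-0.125,-0.11,0,0,-0.18])

```text
time: 18.3
eef_pos: [0.5123, 0.1605, 0.1536]
tcp_rot: [0.996, -0.084, -0.001, 0.0]
contact_force: [-0.2, 0.5, -4.1]
opening: 0.49
finger_force: 42.9
```

Run:
```python
from h import *
print(pose()[:3,3]); go((.4478,.3449,.156),np.radians(83.5))
```

```text
[0.5122897  0.1604985  0.15359114]
delta [-0.0945 -0.171  -0.0023] [ 0.001  0.002 -0.055]
```

Request:
carry_out(deltas=[-0.025,-0.045,0,0,0,-0.055,-0.052,-0.094,0,0,0,-0.055,-0.078,-0.141,0,0,0,-0.055,-0.096,-0.171,0,0,0,-0.055,-0.096,-0.171,0,0,0,-0.055])

```text
time: 18.92
eef_pos: [0.4459, 0.3457, 0.1531]
tcp_rot: [0.998, -0.055, -0.001, 0.001]
contact_force: [-0.0, 0.0, -3.9]
opening: 0.483
finger_force: 43.0
```

Request:
carry_out(deltas=[0,0,0,0,0,0,0,0,0,0,0,0])

```text
time: 19.18
eef_pos: [0.4484, 0.3431, 0.1542]
tcp_rot: [0.998, -0.058, -0.0, 0.0]
contact_force: [0.2, 0.7, -4.2]
opening: 0.483
finger_force: 43.0
```

Run:
```python
from h import *
K,E,im,d,T=snap("w10"); print(T)
P=cloud(K,E,d); zt=T[2,3]-.0466+.075; p0=T[:3,3]
k=(P[...,2]>zt-.007)&(P[...,2]<zt+.006)&(abs(P[...,0]-p0[0])<.035)&(abs(P[...,1]-p0[1])<.022); q=P[k]
print("pipetop",k.sum(),(q.min(0)+q.max(0))/2,np.ptp(q,axis=0)); print([at(K,E,p).round(1) for p in ([.5073,.3381,.028],[p0[0],p0[1],zt])])
cv2.imwrite("pics/w10c.png",im[:330,120:430,::-1])
```

```text
[[ 9.93319234e-01 -1.15395206e-01 -9.19322774e-04  4.48351076e-01]
 [-1.15395959e-01 -9.93319240e-01 -8.12815959e-04  3.43141343e-01]
 [-8.19385933e-04  9.13471859e-04 -9.99999247e-01  1.54221898e-01]
 [ 0.00000000e+00  0.00000000e+00  0.00000000e+00  1.00000000e+00]]
pipetop 4547 [0.44648212 0.34316027 0.1821194 ] [0.04333793 0.04396123 0.01298632]
[array([272.7, 126.6]), array([276.1, 302.9])]
```

View pics/w10c.png

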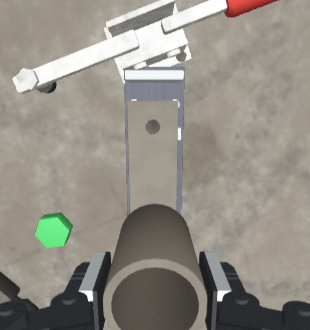

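Request:
carry_out(deltas=[0.001,-0.002,0.04,0,0,0,0.001,-0.002,0.065,0,0,0,0.001,-0.002,0.076,0,0,0,0.001,-0.002,0.077,0,0,0,0.001,-0.002,0.077,0,0,0])

```text
time: 19.85
eef_pos: [0.4505, 0.3465, 0.0792]
tcp_rot: [0.998, -0.057, 0.001, -0.001]
contact_force: [0.6, -0.3, -3.4]
opening: 0.483
finger_force: 43.0
```

Request:
carry_out(deltas=[0,0,0.001,0,0,0,0,0,0.002,0,0,0,0,0,0.002,0,0,0])

```text
time: 20.23
eef_pos: [0.4495, 0.3462, 0.076]
tcp_rot: [0.998, -0.057, 0.0, -0.0]
contact_force: [-0.3, -0.8, -4.7]
opening: 0.485
finger_force: 43.0
```

Request:
carry_out(deltas=[0,0,0.001,0,0,0,0,0,0.002,0,0,0])

```text
time: 20.48
eef_pos: [0.4496, 0.3463, 0.0747]
tcp_rot: [0.998, -0.057, 0.0, 0.0]
contact_force: [-2.6, -1.5, 4.1]
opening: 0.485
finger_force: 43.8
```

Request:
carry_out(deltas=[0,0,0,0,0,0,0,0,0,0,0,0,0,0,-0.04,0,0,0,0,0,-0.1,0,0,0,0,0,-0.15,0,0,0], grip=85)

```text
time: 21.1
eef_pos: [0.4499, 0.3464, 0.2266]
tcp_rot: [0.998, -0.057, 0.001, -0.001]
contact_force: [1.0, 0.4, -0.4]
opening: 0.849
finger_force: 0.0
```

Request:
carry_out(deltas=[0,0,0,0,0,0,0,0,0,0,0,0])

```text
time: 21.35
eef_pos: [0.4493, 0.3461, 0.2237]
tcp_rot: [0.998, -0.057, 0.0, -0.0]
contact_force: [0.7, 0.0, 0.1]
opening: 0.848
finger_force: 0.0
```

Run:
```python
from h import *
K,E,im,d,T=snap("w11"); print(T[:3,3])
P=cloud(K,E,d); k=(P[...,2]>.097)&(P[...,2]<.11)&(abs(P[...,0]-.448)<.04)&(abs(P[...,1]-.345)<.04); q=P[k]
print("pipetop",k.sum(),(q.min(0)+q.max(0))/2,np.ptp(q,axis=0)); print([at(K,E,p).round(1) for p in ([.5073,.3381,.028],[.3883,.3517,.044],[.448,.345,.103])])
cv2.imwrite("pics/w11c.png",im[60:350,120:430,::-1])
go((.6,-.10,.2),np.radians(90))
```

```text
[0.44929933 0.34605623 0.22366972]
pipetop 797 [0.44758069 0.34738448 0.10093922] [0.04220757 0.04210133 0.00783606]
[array([276.3, 123.3]), array([276.5, 241.1]), array([276.7, 201.8])]
delta [0.2011 0.4256 0.0226] [ 0.001  0.002 -0.114]
```

View pics/w11c.png

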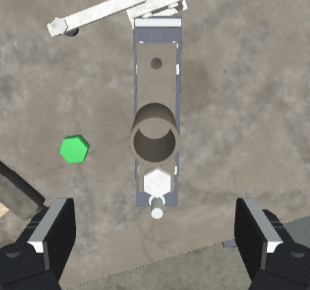

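Request:
carry_out(deltas=[0.03,0.048,-0.01,0,0,0,0.06,0.1,-0.02,0,0,0,0.088,0.153,-0.02,0,0,0,0.11,0.205,-0.02,0,0,0,0.13,0.26,-0.02,0,0,0], grip=60)

```text
time: 22.02
eef_pos: [0.5484, 0.0713, 0.2414]
tcp_rot: [0.998, -0.057, -0.002, -0.0]
contact_force: [1.3, 0.1, 0.2]
opening: 0.605
finger_force: 0.0
```

Request:
carry_out(deltas=[0.015,0.055,0,0,0,-0.06,0.03,0.11,0,0,0,-0.114,0.05,0.158,0,0,0,-0.114,0.05,0.158,0,0,0,-0.114,0.05,0.158,0,0,0,-0.114])

```text
time: 22.65
eef_pos: [0.5797, -0.0891, 0.2418]
tcp_rot: [1.0, -0.0, -0.002, -0.001]
contact_force: [0.0, 0.2, 0.0]
opening: 0.598
finger_force: 0.0
```

Run:
```python
from h import *
K,E,im,d,T=snap("w12"); print(T[:3,3])
P=cloud(K,E,d); k=(P[...,2]>.011)&(P[...,2]<.045)&(abs(P[...,0]-.61)<.07)&(abs(P[...,1]+.13)<.035); q=P[k]
s=q[q[:,0]>.59]; r=cv2.minAreaRect(q[:,:2].astype(np.float32)*1000)
v=np.linalg.svd(s[:,:2]-s[:,:2].mean(0),full_matrices=False)[2][0]
print(k.sum(),q.min(0),q.max(0),r,"shank mean",s.mean(0),"deg",np.degrees(np.arctan2(v[1],v[0]))%180)
cv2.imwrite("pics/w12c.png",im[:300,150:450,::-1]); print(at(K,E,[.612,-.13,.012]))
```

```text
[ 0.57974848 -0.0891017   0.24179526]
1679 [ 0.56279058 -0.15407007  0.01104371] [ 0.66007704 -0.1211338   0.03015366] ((611.6734619140625, -136.33828735351562), (96.89593505859375, 32.135215759277344), 2.2435789108276367) shank mean [ 0.62555715 -0.13220082  0.01862335] deg 5.414511087702664
[311.88321316 145.29686899]
```

View pics/w12c.png

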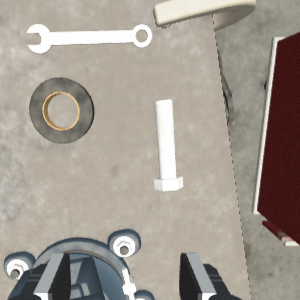

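The bolt runs from its tip at px (314,100) to its head face at (319,190). The tape and spanner are undisturbed to the left.

Run:
```python
from h import *
z=np.load("w12.npz"); T=z["T"]; K,E=cam2world("wrist",T)
# shank rows: bright centre per row
g=cv2.cvtColor(z["im"],cv2.COLOR_RGB2GRAY); pts=[]
for r in range(106,172,4):
    c=np.where(g[r,295:335]>170)[0]+295
    if len(c)>5: pts.append(ray(K,E,((c[0]+c[-1])/2,r),.014))
pts=np.array(pts); f=np.polyfit(pts[:,0],pts[:,1],1); print("yaw",np.degrees(np.arctan(f[0])),"y at .612",np.polyval(f,.612),len(pts), ray(K,E,(314,100),.018),ray(K,E,(319,190.5),.014))
y=np.degrees(np.arctan(f[0])); x=.612
go((x,np.polyval(f,x),.10),np.radians(y+90))
```

```text
yaw 1.896301927254575 y at .612 -0.13269128720682122 17 [ 0.66004516 -0.13011508  0.018     ] [ 0.56048963 -0.1395969   0.014     ]
delta [0.0325 0.0443 0.1422] [-0.001  0.003 -0.033]
```

Request:
carry_out(deltas=[0.012,0.02,0.06,0,0,-0.03,0.0255,0.045,0.11,0,0,-0.06,0.0255,0.045,0.16,0,0,-0.06,0.0255,0.045,0.19,0,0,-0.06,0.0255,0.045,0.19,0,0,-0.06])

```text
time: 23.32
eef_pos: [0.6034, -0.132, 0.0503]
tcp_rot: [1.0, 0.031, -0.004, -0.002]
contact_force: [0.3, -0.4, -0.2]
opening: 0.601
finger_force: 0.0
```

Run:
```python
from h import *
K,E,im,d,T=snap("w13"); print(T[:3,3],at(K,E,T[:3,3]),at(K,E,[.605,-.1335,.012]))
cv2.imwrite("pics/w13c.png",im[100:360,130:430,::-1])
go((.605,-.1335,.002))
```

```text
[ 0.60344913 -0.13198537  0.05025286] [275.47774289 269.16305546] [278.24816074 235.82142852]
delta [-0.0002  0.0007  0.0509] [0. 0. 0.]
```

View pics/w13c.png

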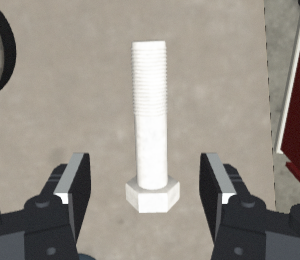

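Request:
carry_out(deltas=[0,0.002,0.025,0,0,-0.025,0,0.002,0.044,0,0,-0.025,0,0.002,0.047,0,0,-0.025,0,0.002,0.047,0,0,-0.025], grip=50)

```text
time: 23.88
eef_pos: [0.6067, -0.1366, 0.0075]
tcp_rot: [0.999, 0.042, 0.0, 0.0]
contact_force: [0.8, 0.8, -0.4]
opening: 0.502
finger_force: 0.0
```

Request:
carry_out(deltas=[-0.002,0,0.003,0,0,0,-0.002,0,0.005,0,0,0,-0.002,0,0.005,0,0,0])

```text
time: 24.25
eef_pos: [0.6042, -0.1368, 0.0019]
tcp_rot: [0.999, 0.042, -0.0, -0.0]
contact_force: [-0.1, -0.2, -0.5]
opening: 0.501
finger_force: 0.0
```

Request:
carry_out(deltas=[0,0,0,0,0,0,0,0,0,0,0,0,0,0,0,0,0,0,0,0,0,0,0,0], grip=5, grip_force=50)

```text
time: 24.75
eef_pos: [0.6045, -0.1369, 0.0021]
tcp_rot: [0.999, 0.042, 0.0, 0.0]
contact_force: [-0.5, -0.1, 2.6]
opening: 0.199
finger_force: 48.8
```

Request:
carry_out(deltas=[0,0,-0.05,0,0,0,0,0,-0.11,0,0,0,0,0,-0.15,0,0,0,0,0,-0.15,0,0,0])

```text
time: 25.25
eef_pos: [0.6065, -0.1377, 0.156]
tcp_rot: [0.999, 0.042, 0.004, 0.002]
contact_force: [0.9, -0.9, -1.5]
opening: 0.203
finger_force: 49.3
```

Run:
```python
from h import *
z=np.load("w8.npz"); K,E=cam2world("wrist",z["T"]); g=cv2.cvtColor(z["im"],cv2.COLOR_RGB2GRAY)
m=np.zeros_like(g); b=cv2.GaussianBlur(g,(5,5),0); m[55:212,148:285]=(b[55:212,148:285]<65)*255
c=max(cv2.findContours(m,0,2)[0],key=cv2.contourArea)[:,0].astype(float)
W=np.array([ray(K,E,p,.006)[:2] for p in c],np.float32); print("pad",cv2.minAreaRect(W*1000))
T=pose(); print(T[:3,3]); go((.587,.125,.15),np.radians(99))
```

```text
pad ((586.6887817382812, 121.45152282714844), (125.88077545166016, 60.582366943359375), 10.102736473083496)
[ 0.6065397  -0.13771905  0.1560349 ]
delta [ 0.0027 -0.2635  0.005 ] [ 0.004 -0.007 -0.072]
```

Request:
carry_out(deltas=[0,-0.05,0,0,0,-0.03,0,-0.105,0,0,0,-0.06,-0.001,-0.16,0,0,0,-0.09,-0.002,-0.215,0,0,0,-0.09,-0.002,-0.26,0,0,0,-0.09])

```text
time: 25.88
eef_pos: [0.5779, 0.124, 0.1484]
tcp_rot: [0.996, 0.088, -0.003, -0.0]
contact_force: [-1.0, -0.2, -1.5]
opening: 0.2
finger_force: 49.3
```

Request:
carry_out(deltas=[0,0,0.04,0,0,0,0,0,0.07,0,0,0,0,0,0.07,0,0,0,0,0,0.07,0,0,0])

```text
time: 26.38
eef_pos: [0.5801, 0.1219, 0.0814]
tcp_rot: [0.996, 0.087, -0.0, -0.0]
contact_force: [0.1, -0.3, -1.7]
opening: 0.196
finger_force: 49.4
```

Run:
```python
from h import *
K,E,im,d,T=snap("w14"); print(T[:3,3])
cv2.imwrite("pics/w14.png",im[:,:,::-1])
```

```text
[0.58009206 0.12193708 0.08140907]
```

View pics/w14.png

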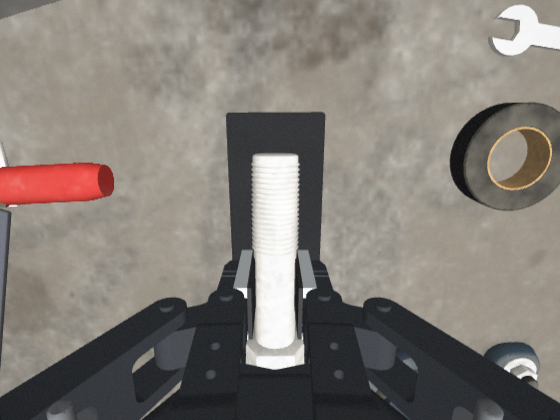

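The bolt is held centred over the pad and parallel to it (tip at (275,154), pad top edge at row 113). I've passed the limit of 14 viewed pictures, so from here I check by numbers only.

Run:
```python
from h import *
z=np.load("w14.npz"); T=z["T"]; K,E=cam2world("wrist",T); u=np.array([np.cos(.175),np.sin(.175),0])
t=ray(K,E,(275.5,154),T[2,3]+.015); e=(ray(K,E,(227,113),.006)+ray(K,E,(325,113),.006))/2
print("tip",t,"mid",t-.049*u,"pad end",e,"pad mid",e-.065*u,"along err",(t-.049*u-e+.065*u)@u)
```

```text
tip [0.63625083 0.13173281 0.09640907] mid [0.58799923 0.12320151 0.09640907] pad end [0.64966272 0.13349714 0.006     ] pad mid [0.5856555  0.12218011 0.006     ] along err 0.0024857665161619664
```

Request:
carry_out(deltas=[0,0,0.04,0,0,0,0,0,0.065,0,0,0,0,0,0.07,0,0,0,0,0,0.07,0,0,0])

```text
time: 26.92
eef_pos: [0.5814, 0.122, 0.0132]
tcp_rot: [0.996, 0.087, 0.001, 0.0]
contact_force: [-0.1, -0.1, -2.4]
opening: 0.201
finger_force: 49.4
```

Request:
carry_out(deltas=[0,0,0.002,0,0,0,-0.001,0,0.004,0,0,0,-0.001,0,0.004,0,0,0])

```text
time: 27.3
eef_pos: [0.5794, 0.1219, 0.0082]
tcp_rot: [0.996, 0.087, 0.0, 0.0]
contact_force: [0.0, 0.1, -1.1]
opening: 0.2
finger_force: 49.4
```

Request:
carry_out(deltas=[0,0,0.001,0,0,0,0,0,0.0015,0,0,0])

```text
time: 27.55
eef_pos: [0.5795, 0.122, 0.008]
tcp_rot: [0.996, 0.087, -0.0, 0.0]
contact_force: [-5.1, 0.3, 9.1]
opening: 0.197
finger_force: 50.4
```

Contact on the pad. I release and retreat.

Request:
carry_out(deltas=[0,0,0,0,0,0,0,0,-0.001,0,0,0,0,0,-0.001,0,0,0,0,0,-0.04,0,0,0,0,0,-0.1,0,0,0], grip=50)

```text
time: 28.18
eef_pos: [0.5772, 0.1218, 0.1046]
tcp_rot: [0.996, 0.087, -0.003, -0.0]
contact_force: [1.9, 0.7, 1.1]
opening: 0.503
finger_force: 0.0
```

Request:
carry_out(deltas=[0,0,-0.06,0,0,0,0,0,-0.12,0,0,0,0,0,-0.18,0,0,0,-0.04,0,-0.22,0,0,0,-0.04,0,-0.22,0,0,0])

```text
time: 28.8
eef_pos: [0.5403, 0.1151, 0.332]
tcp_rot: [0.996, 0.087, 0.005, 0.0]
contact_force: [1.0, -1.0, -0.2]
opening: 0.504
finger_force: 0.0
```

Run:
```python
from h import *
K,E,im,d,T=snap("w15"); P=cloud(K,E,d); print(T[:3,3]); g=cv2.cvtColor(im,cv2.COLOR_RGB2GRAY)
def box(n,k): q=P[k]; r=cv2.minAreaRect((q[:,:2]*1000).astype(np.float32)); print(n,k.sum(),np.round(r[0],1),np.round(r[1],1),round(r[2],1),"z",np.percentile(q[:,2],[5,50,95]).round(3))
X,Y,Z=P[...,0],P[...,1],P[...,2]
box("bolt",(Z>.016)&(Z<.05)&(abs(X-.587)<.07)&(abs(Y-.122)<.04)&(g>140))
box("pipe top",(Z>.097)&(Z<.11)&(abs(X-.448)<.04)&(abs(Y-.345)<.04))
box("nut",(Z>.039)&(Z<.05)&(abs(X-.388)<.022)&(abs(Y-.352)<.025)&(g>140))
box("tape",(Z>.012)&(Z<.03)&(abs(X-.645)<.05)&(abs(Y+.018)<.05))
u,v=at(K,E,[.587,.122,.006]).astype(int); b=cv2.GaussianBlur(g,(5,5),0)
m=(abs(X-.587)<.09)&(abs(Y-.122)<.06)&(b<60); box("pad",m)
```

```text
[0.54028684 0.11505777 0.3319767 ]
bolt 1092 [587.2 123.9] [95.9 30.3] 9.9 z [0.021 0.026 0.035]
pipe top 506 [448.  346.6] [42.1 42.5] 44.4 z [0.098 0.102 0.104]
nut 359 [385.2 351.9] [28.5 32.3] 22.2 z [0.041 0.043 0.044]
tape 1627 [648.6 -20. ] [67.  67.7] 9.6 z [0.016 0.019 0.02 ]
pad 42321 [585.9 126.7] [122.2 119.8] 9.8 z [0.338 0.407 0.425]
```

```bash
python3 -c "
from plant import ctrl; print(ctrl.sign_off())"
```

```text
the job is handed in; nothing more can be done
None
```

The job is handed in at about 29 s: the last wrist-camera measurement put the pipe and bolt within about 3 mm of target and the nut about 3 mm off its hole. The bar was last measured before the nut and pipe went on, and `sign_off` returned no verdict. I viewed 16 pictures, two over the limit of 14.

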